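# Register, line up and hold down the cover of a polisher's switch housing

### The job

The loose aluminium cover lies askew on the green switch housing, riding on sprung plungers. Slide it (without lifting it off) squarely against the two far steel edge stops and the left one; then, with it still against the stops, turn the black quarter-turn fastener until the yellow slot line on its wing lines up with the red marks on the cover; then press the cover down flat onto the housing's rim and finish while still holding it pressed there, so that the corner screws could be put in. Leave the oil stone, the dish and the hammer alone.

Things in the scene. Friction and masses are not known exactly. Their poses are not given: they have to be found in the camera images.
- housing: green switch housing fixed to the bench, 150 mm (its x) by 200 mm (its y), rim 60 mm high; origin at the centre of its underside, x towards the two far stops, y towards the left stop, z up. Under the cover, 4 mm below the rim, a floor has a slot in the middle, 40 mm along x, 15 mm along y.
- far_stops (a point): point midway between the two far steel edge stops, on the line of their faces, at rim height (55 mm in x from the housing's middle); axes as the housing's. The stops are centred 50 mm to either side in y, 26 mm wide each, and stand 16 mm above the rim; the cover's far edge is to touch both.
- left_stop (a point): point on the face of the one left steel edge stop, at rim height (80 mm in y from the housing's middle); axes as the housing's. The stop is 30 mm wide and stands 16 mm above the rim; the cover's left edge is to touch it.
- cover_home (a point): point at the middle of the housing's rim, 60 mm above its underside, axes as the housing's: the cover's origin lies here when it is against all stops and pressed fully down. Four sprung rubber plungers (x -36 and +24, y +-52 mm from here) carry the unpressed cover 8 mm higher; pressing it right down takes about 8 to 11 N besides its weight.
- cover: loose aluminium cover plate, 110 mm (its x) by 160 mm (its y) by 4 mm, about 0.4 kg with the fastener; origin at the centre of its underside, z up, x and y like the housing's when square to it. Starts 12 to 22 mm short of the stops in x and y, turned up to 0.06 rad; drags if pressed down. Two red marks lie along its x axis, either side of the fastener.
- fastener (a joint): fastener angle in the cover, rad, anticlockwise from above; 0: wing and yellow line along the cover's x, in line with the red marks (no click or stop there; range -0.5 to 1.65). Starts at 0.6 to 1.3; needs about 0.02 N m, stays as left. Its 30 x 8 mm cross bar under the cover passes the housing's slot only in line and at the stops, else blocks the cover 6 mm above the rim.
- wing (a point): point on the axis of the fastener's upright black wing, 34 mm above the cover's underside and 12 mm below the wing's top; axes turn with the wing, which is 46 mm long (its x) and 12 mm thick (its y). Below it a round boss, 34 mm across, reaches 7 mm above the cover's top, so the wing stands free for 35 mm.
- oil_stone: dark grey oil stone, 40 x 90 x 25 mm, loose, to be left alone; origin at the centre of its underside
- dish: white enamel dish, 66 mm across, 28 mm high, loose, to be left alone; origin at the centre of its underside
- hammer: hammer with wooden handle, 229 mm long, 38 mm high, loose, to be left alone; origin at the centre of its underside
Not all that is in view belongs to the job. Of the things that look like the cover, the larger one is meant.

How it is judged:
On the way, in this order (a step that is already met when the one before it is completed fails the run):
1. the cover lies against the far stops and the left stop, square to the housing (within 2.5 mm and 0.03 rad) (x of cover in the frame of cover_home between -0.0025 and 0.0025 m and y of cover in the frame of cover_home between -0.0025 and 0.0025 m and angle between the x axis of cover and the x axis of housing, either way round below 0.03 rad), for 0.2 s.
2. with the cover still at the stops (within 3 mm), the fastener's wing is in line with the red marks (within 0.12 rad) (value of joint fastener between -0.12 and 0.12 rad and x of cover in the frame of cover_home between -0.003 and 0.003 m and y of cover in the frame of cover_home between -0.003 and 0.003 m), for 0.2 s.
At the end, for the whole second after the job is handed in: the robot is still holding the cover (with its fastener) down with more than 3 N: the cover lies at rest flat on the rim (within 1.5 mm and 0.025 rad), against the stops (within 3 mm and 0.04 rad), with the fastener's wing within 0.12 rad of the red marks (all of step 2 and z of cover in the frame of cover_home below 0.0015 m and angle between the z axis of cover and the z axis of housing, either way round below 0.025 rad and angle between the x axis of cover and the x axis of housing, either way round below 0.04 rad and linear speed of cover below 0.01 m/s and contact force between any of the fingers, the arm and cover above 3 N); the arm keeps its last pose, push and grip.
It fails at once if the cover is lifted off (more than 30 mm above the rim) (z of cover in the frame of cover_home above 0.03 m).
It fails at once if the oil stone, the dish or the hammer is moved by more than 20 mm (distance of any of oil_stone, dish, hammer from where it was at the start of the episode above 0.02 m).
It also fails if it takes over 42 s, if anything falls off the work surface, if the arm or the gripper's body presses on something with over 40 N, if the wrist force passes 120 N, or if a joint passes its speed limit or range.

### The arm

A 6-joint arm with a two-finger parallel gripper is mounted at the origin on a cart in front of the work surface, level with it; the furniture and walls round the work are solid. World frame = base frame: x ahead of the robot, y to its left, z up, the work surface at z = 0. Lengths are in m, angles in rad, forces in N, time in s.
With the tool pointing down it reaches from about 0.35 to 0.925 m from the base axis. Payload 6.4 kg.
Tool frame: the origin (TCP) lies at the very end of the fingers, on their centre line; the grasp point (between the pads) lies 19 mm behind it; z points along the fingers, y is the direction in which the jaws open and shut (so a half turn about z gives the same grasp; the last joint's range is limited). The gripper opens to 94 mm and grips with 3 to 60 N. Pads are 16 mm wide; open, the fingers measure 119 mm over their backs; the gripper's body (75 mm by 177 mm) begins 78 mm behind the grasp point.
Start: joints at [-1.418, 0.245, 1.558, -0, 1.339, -0.174], TCP at [0.209, -0.616, 0.205] pointing down, gripper open.
Joint ranges: [-3.13, 3.13], [-1.02, 2.26], [0.13, 2.54], [-0.95, 4.09], [0.21, 2.88], [-2.74, 2.74]. Speed limits (rad/s): [2.57, 2.57, 3.14, 3.14, 3.14, 3.14].

### API

Orientations are given as a unit quaternion [w, x, y, z].
In Python, from cell import r, imaging, finish_job gives the robot as it stands.
- The arm moves only by the shell command python3 -m jog 'ROWS' [FORCE]. ROWS is text: rows parted by semicolons, each of 5 numbers parted by spaces: the opening in per cent of the stroke, from 0 (shut) to 100 (fully open), then the shift along the tool's x, y, z as a fraction of full scale, then the turn about the tool's z as a fraction of full scale. In form: hand dx dy dz spin; .... A call has 1 to 5 rows; each row shifts and turns the commanded pose from where the row before left it, along the tool's axes as they then stand; what a row does not reach is not made up. Full scale, the value 1, is 0.025 m for a shift and 0.1 rad for a turn. A row lasts 1/10 s, in which the tool goes at most 50 mm and 8.59 degrees, less where a joint would pass 70% of its speed; a pose out of reach is approached as far as the arm can. A call with a number of a shift or a turn outside -1 to 1 is refused whole. A call with a gripper value outside its range is refused whole. The fingers move at their own pace and stop on an object; FORCE is the grip in N (left out, the last holds). Time passes only in rows, so rows that do not move let the fingers close. It gives the time, the measured TCP pose, the force and the opening at its end, in the units of the state.
- r.sense(): the state, without advancing time (a new reading comes with each control period).
- imaging.camera(name): name is "scene" or "top" or "wrist"; returns a dict with "pixels" (420x560x3 uint8, blue, green, red), "z_map" (420x560 float32, m along the optical axis (not along the pixel's ray), 0 where there is no reading), "camera_matrix" (3x3 intrinsics, pixels), "origin" and "rotation" of the camera in the world. Camera axes: x right, y up, looking along -z (the intrinsics and any distortion apply to the point x, -y, -z); pixel columns grow to the right and rows downward; lengths in m; the calibration is good to about 2 mm. A picture is of the moment at which its call begins.
- finish_job(): hands the job in, once; it reports no verdict.
The state is a dict: "t": time; "qpos": joint angles; "qvel": joint speeds; "effort": joint torques, N m; "tcp_pos": TCP position; "tool_rot": TCP orientation; "contact_force": force on the tool from outside, world axes, zero at the start; "moment": the same for the moment, N m; "width": opening from 0.0 (shut) to 1.0 (fully open).
Only numpy, scipy, OpenCV 4.12 (cv2) and the standard library are available. Lean on these libraries where they do the work, as an engineer would, in place of code of your own. Each camera call takes 0.05 s, during which the arm holds its last target.

## Working session

There is one attempt and no reset: what is moved stays moved. The work goes in short steps, Python scripts to look and compute and a shell command to move; the robot and the scene stay as the last step left them, time stands still between calls to the robot, and variables do not carry over. Pictures are saved under pics/ and viewed, and the job is handed in when it is done.

```bash
ls; mkdir -p pics; python3 - <<'E'
from cell import r, imaging
import cv2,numpy as np
s=r.sense(); print(s)
for n in ("scene","top","wrist"):
    c=imaging.camera(n); cv2.imwrite(f"pics/a_{n}.png",c["pixels"]); np.savez(f"a_{n}.npz",**c)
    print(n,c["camera_matrix"].round(1).tolist(),np.round(c["origin"],3),np.round(c["rotation"],3).tolist())
E
```

```text
pics
{'t': 0.0, 'qpos': array([-1.41807517e+00,  2.45789323e-01,  1.55898030e+00, -2.47979020e-05,
        1.33870761e+00, -1.74103438e-01]), 'qvel': array([-5.42580381e-05,  5.42039339e-05, -1.62093134e-03, -9.41856707e-04,
       -1.31451212e-03, -7.59323949e-04]), 'effort': array([-8.15253916e-04, -4.15835881e+01, -3.14602911e+01,  6.84657111e-02,
        3.32858332e-02, -1.41329365e-04]), 'tcp_pos': array([ 0.20857975, -0.61499984,  0.20437932]), 'tool_rot': array([-9.42367068e-04,  9.86676992e-01,  1.62688737e-01, -1.98914404e-06]), 'contact_force': array([ 0.38892908, -0.09930694,  0.15660687]), 'moment': array([-0.0022746 , -0.01795913, -0.04034085]), 'width': 1.0019603382326117}
scene [[463.3, 0.0, 280.6], [0.0, 463.3, 209.6], [0.0, 0.0, 1.0]] [-0.41  -0.983  0.919] [0.813, 0.471, -0.167, -0.299]
top [[545.1, 0.0, 276.3], [0.0, 545.1, 208.8], [0.0, 0.0, 1.0]] [0.234 0.081 1.542] [0.705, 0.065, -0.053, -0.704]
wrist [[332.3, 0.0, 281.4], [0.0, 332.3, 212.8], [0.0, 0.0, 1.0]] [ 0.27  -0.595  0.383] [0.807, -0.093, 0.067, -0.579]
```

View pics/a_scene.png

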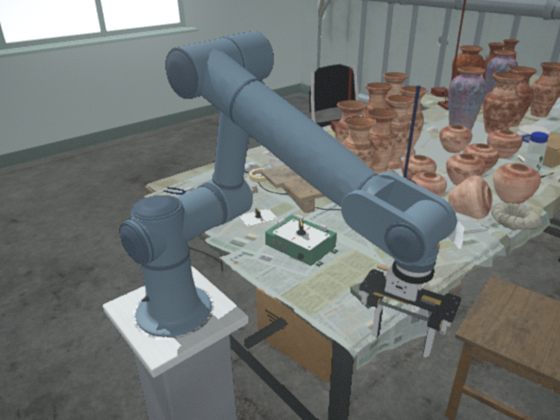

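View pics/a_top.png

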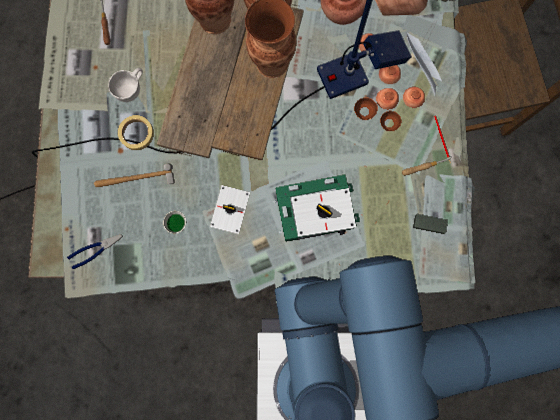

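View pics/a_wrist.png

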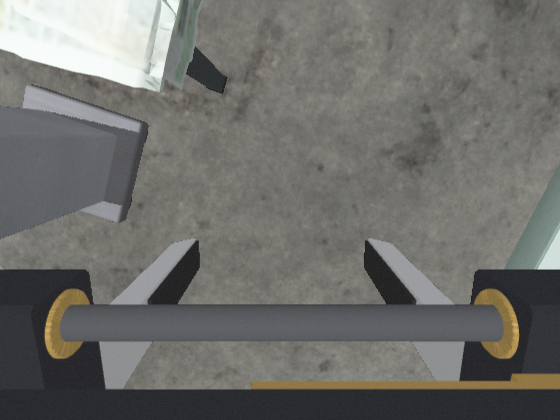

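The top view shows two candidates: the large white plate on the green housing at (325,212), with a black wing, and a smaller look-alike plate lying on the bench at (230,209). I choose the larger one and check it in a close crop.

```bash
cat > h.py <<'E'
import numpy as np,cv2
from scipy.spatial.transform import Rotation as R
def load(n):
    return dict(np.load(n))
def rot(c):
    q=np.array(c["rotation"]); 
    return q if q.shape==(3,3) else R.from_quat(np.r_[q[1:],q[0]]).as_matrix()
def w(c,u,v,z=None,d=None):
    K=c["camera_matrix"]; 
    ray=np.stack([(np.asarray(u)-K[0,2])/K[0,0],-(np.asarray(v)-K[1,2])/K[1,1],-np.ones(np.shape(u))],-1)@rot(c).T
    o=np.array(c["origin"])
    if z is not None: s=(z-o[2])/ray[...,2]
    else: s=d
    return o+ray*np.asarray(s)[...,None]
def px(c,P):
    K=c["camera_matrix"]; p=(np.asarray(P)-c["origin"])@rot(c)
    return np.stack([K[0,2]+K[0,0]*p[...,0]/-p[...,2],K[1,2]-K[1,1]*p[...,1]/-p[...,2]],-1)
def cloud(c):
    v,u=np.mgrid[0:420,0:560]; return w(c,u,v,d=c["z_map"])
E
python3 - <<'E'
from h import *
c=load("a_top.npz")
im=c["pixels"]
cv2.imwrite("pics/b_crop.png",cv2.resize(im[165:255,260:380],None,fx=6.5,fy=6.5,interpolation=cv2.INTER_CUBIC))
P=cloud(c)
print(P[180:244:4,270:368:6,2].round(3))
E
```

```text
[[ 0.000e+00  7.000e-03  7.000e-03  2.000e-03  3.000e-03  3.000e-03
   6.000e-03  5.500e-02  5.500e-02  5.500e-02  7.800e-02  6.200e-02
   6.100e-02  0.000e+00  6.000e-03  4.000e-03  2.000e-03]
 [ 5.000e-03  2.000e-03  0.000e+00  8.000e-03  5.700e-02  5.500e-02
   5.900e-02  6.500e-02  6.200e-02  6.000e-02  5.900e-02  5.600e-02
   6.200e-02  2.000e-03  4.000e-03  4.000e-03  2.000e-03]
 [ 1.000e-03  5.900e-02  6.000e-02  6.500e-02  1.542e+00  6.600e-02
   5.700e-02  5.800e-02  5.900e-02  5.700e-02  5.800e-02  5.800e-02
   5.600e-02  7.500e-02  8.000e-03  1.000e-03  0.000e+00]
 [ 3.000e-03  6.200e-02  5.900e-02  5.700e-02  5.900e-02  5.600e-02
   6.000e-02  6.100e-02  5.200e-02  7.400e-02  7.500e-02  7.900e-02
   6.600e-02  6.900e-02  4.000e-03  3.000e-03  2.000e-03]
 [ 5.000e-03  2.000e-03  5.700e-02  5.800e-02  5.200e-02  6.700e-02
   7.400e-02  7.500e-02  6.500e-02  6.800e-02  7.200e-02  7.100e-02
   6.700e-02  6.500e-02 -0.000e+00  0.000e+00  1.000e-03]
 [ 1.200e-02  3.000e-03  5.500e-02  5.300e-02  6.500e-02  6.900e-02
   7.600e-02  6.700e-02  7.200e-02  7.000e-02  7.200e-02  7.30
[... 1304 characters left out ...]
e-02  6.500e-02  7.400e-02  7.600e-02  7.300e-02  6.900e-02
   7.100e-02  6.900e-02  3.000e-03  4.000e-03 -1.000e-03]
 [ 7.000e-03  1.200e-02 -0.000e+00  5.100e-02  6.300e-02  6.900e-02
   7.000e-02  7.200e-02  7.600e-02  5.400e-02  1.700e-02  9.000e-03
   4.000e-02  7.000e-03  1.000e-02 -2.000e-03 -1.000e-03]
 [ 4.000e-03  1.000e-03  8.000e-03  5.700e-02  5.800e-02  5.800e-02
   4.600e-02  2.000e-02  3.000e-03  5.000e-03 -2.000e-03  2.000e-03
   7.000e-03  3.000e-03  4.000e-03  1.000e-02  3.000e-03]
 [ 4.000e-03  9.000e-03  1.000e-03  2.800e-02  6.000e-03  5.000e-03
   1.000e-03 -0.000e+00  2.000e-03  1.000e-03 -4.000e-03  3.000e-03
  -1.000e-03 -3.000e-03  2.000e-03  9.000e-03  7.000e-03]]
```

View pics/b_crop.png

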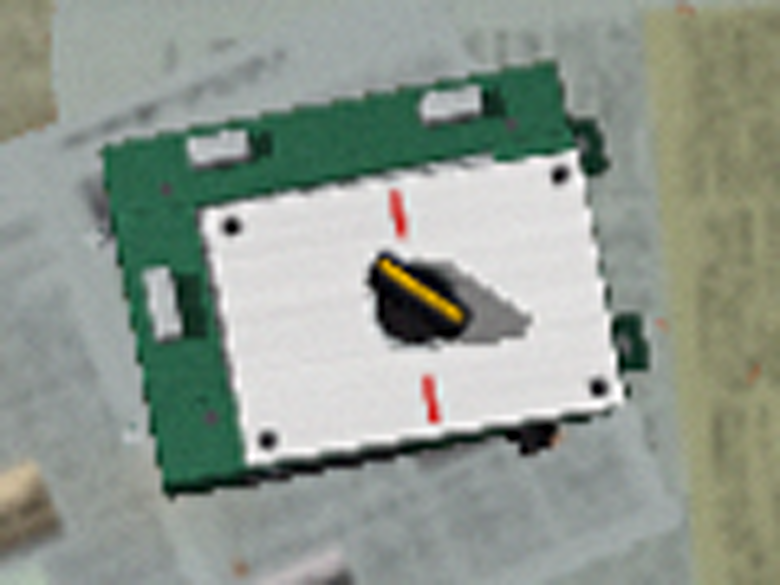

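```bash
python3 - <<'E'
from h import *
c=load("a_top.npz")
im=c["pixels"].astype(int)
def cr(X,Y): return 260-0.5+ (X+.5)/6.5,165-.5+(Y+.5)/6.5
pts={k:w(c,*cr(*p),z=z) for k,p,z in [("h_fl",(103,148),.06),("h_fr",(555,62),.06),("h_nl",(165,490),.06)]}
for k in pts: print(k,pts[k].round(4))
ex=pts["h_fl"]-pts["h_nl"]; ey=pts["h_fl"]-pts["h_fr"]
print(np.linalg.norm(ex),np.linalg.norm(ey),np.arctan2(ex[1],ex[0]),np.arctan2(-ey[0],ey[1]))
print("centre",(pts["h_fr"]+pts["h_nl"])/2)
sub=im[165:255,260:380]; m=((sub.min(2)>190)).astype(np.uint8)
m=cv2.morphologyEx(m,cv2.MORPH_OPEN,np.ones((3,3)))
cs,_=cv2.findContours(m,0,1); k=max(cs,key=cv2.contourArea)[:,0]+[260,165]
W=w(c,k[:,0],k[:,1],z=.072)[:,:2]
rc=cv2.minAreaRect((W*1000).astype(np.float32)); print("cover",rc)
B,G,Rr=[sub[...,i] for i in range(3)]
red=(Rr>180)&(G<110)&(B<110); yel=(Rr>150)&(G>110)&(B<90)
for n,mm,z in(("red",red,.072),("yel",yel,.114)):
    v,u=np.nonzero(mm); p=w(c,u+260.,v+165.,z=z)[:,:2]; mu=p.mean(0); 
    d=np.linalg.svd(p-mu)[2][0]; print(n,len(u),mu.round(4),np.arctan2(d[1],d[0])%np.pi)
E
```

```text
h_fl [0.5453 0.1093 0.06  ]
h_fr [ 0.5827 -0.084   0.06  ]
h_nl [0.3986 0.0828 0.06  ]
0.1490464499157468 0.19688525143009786 0.17872784402687567 0.19120532377453614
centre [ 0.49062561 -0.00064605  0.06      ]
cover ((475.3714904785156, -21.361007690429688), (108.86119079589844, 158.97756958007812), 9.317819595336914)
red 17 [ 0.4733 -0.0218] 0.16191011527569232
yel 21 [ 0.475  -0.0212] 0.9520941313843081
```

The crop confirms it: white plate with four corner holes, red marks at crop (398,213) and (431,400), the yellow-lined wing at (420,290), the stops at (220,147), (450,103) and (165,303). Moving over the wing now.

```bash
python3 -m jog '100 0.3 -0.3 0 0; 100 0.8 -0.87 0 0; 100 0.9 -0.97 0 0; 100 0.9 -0.97 0 0; 100 0.9 -0.97 0 0'; python3 -m jog '100 0.9 -0.97 0 0; 100 0.9 -0.97 0 0; 100 0.9 -0.97 0 0; 100 0.9 -0.97 0 0; 100 0.9 -0.97 0 0'; python3 -m jog '100 0.9 -0.97 0 0; 100 0.9 -0.97 0 0; 100 0.9 -0.97 0 0; 100 0.9 -0.97 0 0; 100 0.9 -0.97 0 0'
```

```text
t: 0.65
tcp_pos: [0.2665, -0.4865, 0.2052]
tool_rot: [-0.0, 0.987, 0.163, 0.0]
contact_force: [-0.1, -0.1, 0.2]
width: 1.0
t: 1.15
tcp_pos: [0.3338, -0.3355, 0.2053]
tool_rot: [-0.0, 0.987, 0.163, 0.0]
contact_force: [0.6, -0.3, -0.1]
width: 0.998
t: 1.65
tcp_pos: [0.4012, -0.1847, 0.2053]
tool_rot: [0.0, 0.987, 0.163, 0.0]
contact_force: [0.9, -0.1, -0.1]
width: 1.0
```

```bash
python3 -m jog '100 0.9 -0.97 0 0; 100 0.9 -0.97 0 0; 100 0.9 -0.97 0 0; 100 0.9 -0.97 0 0; 100 0.9 -0.97 0 0'; python3 -m jog '100 0.4 -0.4 0 -1; 100 0 0 0 -1; 100 0 0 0 -1; 100 0 0 0 -1; 100 0 0 0 -1';python3 -m jog '100 0 0 0 -1; 100 0 0 0 -0.25; 100 0 0 0 0'
python3 - <<'E'
from cell import r, imaging
from h import *
s=r.sense(); print(s["tcp_pos"],s["tool_rot"],s["qpos"])
for n in ("wrist",):
    c=imaging.camera(n); cv2.imwrite(f"pics/c_{n}.png",c["pixels"]); np.savez(f"c_{n}.npz",**c)
E
```

```text
t: 2.15
tcp_pos: [0.4686, -0.0337, 0.2054]
tool_rot: [-0.0, 0.987, 0.163, 0.0]
contact_force: [-0.2, -1.0, 0.3]
width: 0.999
t: 2.65
tcp_pos: [0.4745, -0.0223, 0.2052]
tool_rot: [-0.0, 0.915, 0.404, -0.0]
contact_force: [0.9, 0.2, -0.6]
width: 0.999
t: 2.95
tcp_pos: [0.4747, -0.0227, 0.2054]
tool_rot: [-0.0, 0.889, 0.458, -0.0]
contact_force: [0.4, 0.8, -0.3]
width: 1.001
[ 0.47468884 -0.02266702  0.20535088] [-6.73838694e-05  8.89124180e-01  4.57666022e-01 -3.23700210e-05] [-2.86960003e-01 -1.78091395e-01  1.99218090e+00  5.43571134e-05
  1.32764304e+00  3.33086452e-01]
```

View pics/c_wrist.png

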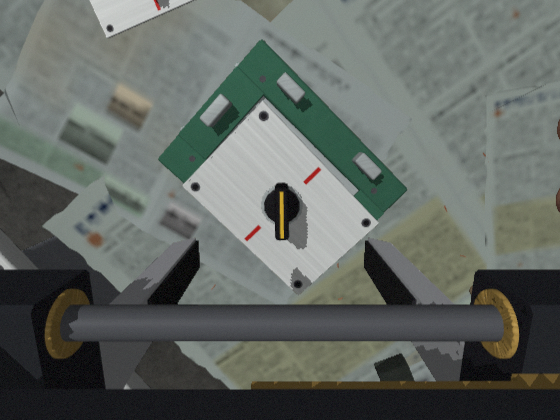

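The wrist view shows the wing (yellow line, (282,213)) upright between the fingers (tips at u≈199 and 365). Measure precisely.

```bash
cat > meas.py <<'E'
from h import *
def measure(c,ztop,box=(90,300,150,420)):
    a,b,l,rr=box
    im=c["pixels"].astype(int)[a:b,l:rr]; B,G,Rr=[im[...,i] for i in range(3)]
    out={}
    red=(Rr>150)&(G<90)&(B<90); yel=(Rr>150)&(G>110)&(B<90); wh=im.min(2)>165; st=None
    for n,mm,z in(("red",red,ztop),("yel",yel,ztop+.042)):
        v,u=np.nonzero(mm)
        if len(u)<8: print(n,"few",len(u)); continue
        p=w(c,u+float(l),v+float(a),z=z)[:,:2]; mu=p.mean(0)
        d=np.linalg.svd(p-mu,full_matrices=False)[2][0]; print(n,len(u),mu.round(4),round(np.arctan2(d[1],d[0])%np.pi,4))
    gr=(G>Rr*1.6)&(G>B*1.15)&(G>50)
    cs,_=cv2.findContours(cv2.morphologyEx(gr.astype(np.uint8),cv2.MORPH_OPEN,np.ones((3,3))),0,1)
    return gr
E
python3 - <<'E'
from meas import *
c=load("c_wrist.npz"); measure(c,.072,(20,300,150,420))
P=lambda l,z:[print(n,w(c,float(u),float(v),z=z).round(4)) for n,u,v in l]
P([("h_fl",264,40),("h_fr",407,188),("h_nl",159,159)],.06)
P([("c_fl",262,98),("c_fr",381,222),("c_nl",182,183),("c_nr",299,293)],.072)
# stop face tops z .076
cv2.imwrite("pics/c_crop.png",cv2.resize(c["pixels"][30:200,150:420],None,fx=2.9,fy=2.9,interpolation=cv2.INTER_CUBIC))
E
```

```text
red 143 [ 0.4758 -0.0231] 0.1583
yel 142 [ 0.4742 -0.0233] 0.9645
h_fl [0.5478 0.1058 0.06  ]
h_fr [ 0.5835 -0.0838  0.06  ]
h_nl [0.4031 0.08   0.06  ]
c_fl [0.517  0.0658 0.072 ]
c_fr [ 0.5432 -0.0937  0.072 ]
c_nl [0.4102 0.0483 0.072 ]
c_nr [ 0.4354 -0.109   0.072 ]
```

View pics/c_crop.png

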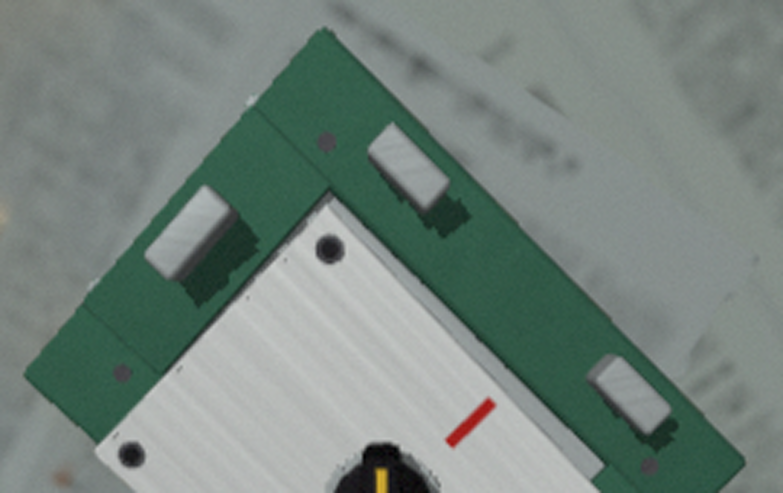

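```bash
python3 -m jog '100 0 0 0.9 -0.1; 100 0 0 1 0; 100 0 0 1 0; 100 0 0 1 0; 60 0 0 0.5 0' 30; python3 -m jog '40 0 0 0.45 0; 25 0 0 0 0; 20 0 0 0 0; 15 0 0 0 0; 0 0 0 0 0';python3 -m jog '0 0 0 0 0; 0 0 0 0 0; 0 0 0 0 0; 0 0 0 0 0'
```

```text
t: 3.5
tcp_pos: [0.4736, -0.0225, 0.0933]
tool_rot: [-0.001, 0.887, 0.462, -0.001]
contact_force: [0.2, 0.3, 0.0]
width: 0.949
t: 4.0
tcp_pos: [0.4758, -0.0232, 0.0852]
tool_rot: [0.001, 0.887, 0.463, 0.001]
contact_force: [0.5, -0.6, -0.4]
width: 0.524
t: 4.4
tcp_pos: [0.475, -0.023, 0.0842]
tool_rot: [0.0, 0.887, 0.463, 0.0]
contact_force: [-0.3, -0.3, -0.2]
width: 0.187
```

```bash
python3 -m jog '0 0 0 0 0; 0 0 0 0 0; 0 0 0 0 0' 30
python3 - <<'E'
from cell import r, imaging
from h import *
from meas import measure
s=r.sense(); print(s["tcp_pos"],s["tool_rot"],s["contact_force"],s["moment"],s["width"])
for n in ("wrist","scene"):
    c=imaging.camera(n); cv2.imwrite(f"pics/d_{n}.png",c["pixels"]); np.savez(f"d_{n}.npz",**c)
    if n=="wrist": measure(c,.072,(0,300,100,500))
E
```

```text
t: 4.7
tcp_pos: [0.475, -0.0229, 0.0842]
tool_rot: [-0.0, 0.887, 0.463, -0.0]
contact_force: [-0.1, 0.5, 1.3]
width: 0.126
[ 0.47495504 -0.02293675  0.08421711] [-1.02555854e-04  8.86571909e-01  4.62590785e-01 -7.47031107e-05] [-0.09943021  0.54743469  1.29143869] [ 0.07192973  0.11478579 -0.03250232] 0.12624803425804185
red 203 [ 0.5141 -0.0172] 0.158
yel 247 [ 0.4805 -0.0157] 1.0408
```

View pics/d_wrist.png

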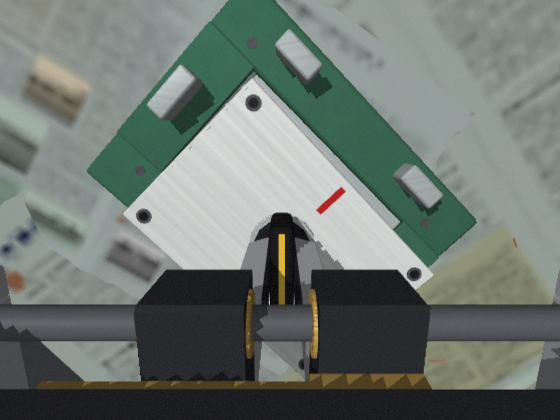

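The wing is gripped (11.8 mm). Slide most of the way towards the stops diagonally.

```bash
python3 -m jog '0 0.17 0.016 0 0; 0 0.17 0.016 0 0; 0 0.17 0.016 0 0; 0 0.17 0.016 0 0; 0 0.17 0.016 0 0'; python3 -m jog '0 0 0 0 0; 0 0 0 0 0'
python3 - <<'E'
from cell import r, imaging
from h import *
from meas import measure
s=r.sense(); print(s["tcp_pos"],s["tool_rot"],s["contact_force"],s["moment"],s["width"])
for n in ("wrist",):
    c=imaging.camera(n); cv2.imwrite(f"pics/e_{n}.png",c["pixels"]); np.savez(f"e_{n}.npz",**c)
    if n=="wrist": measure(c,.072,(0,300,100,500))
E
```

```text
t: 5.3
tcp_pos: [0.4891, -0.0065, 0.0842]
tool_rot: [0.0, 0.887, 0.463, -0.0]
contact_force: [-2.3, -2.1, 1.4]
width: 0.123
t: 5.5
tcp_pos: [0.4894, -0.006, 0.0842]
tool_rot: [-0.0, 0.887, 0.463, 0.001]
contact_force: [1.5, 2.6, -1.5]
width: 0.123
[ 0.48937784 -0.00604571  0.08420522] [-1.98195387e-04  8.86597351e-01  4.62541094e-01  9.12957951e-04] [ 1.45693887  2.61733907 -1.52933378] [ 0.27775241 -0.28983317  0.01637814] 0.1231303888680903
red 206 [ 5.287e-01 -3.000e-04] 0.1639
yel 230 [0.4954 0.0019] 1.0702
```

View pics/e_wrist.png

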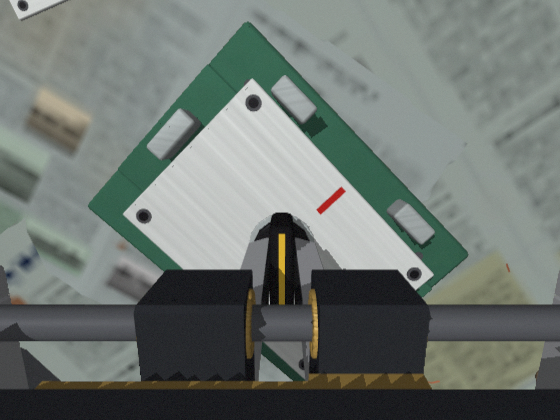

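The cover slid with the wing. Its edges are now a few mm from the stops (285,95), (412,222) and (172,135). Nudge on along the housing's x.

```bash
python3 -m jog '0 0.03 0.03 0 0; 0 0.03 0.03 0 0; 0 0.03 0.03 0 0; 0 0 0 0 0; 0 0 0 0 0'; python3 -c "
from cell import r
s=r.sense();print(s['contact_force'],s['moment'])"; python3 -m jog '0 0.03 0.03 0 0; 0 0.03 0.03 0 0; 0 0 0 0 0; 0 0 0 0 0';python3 -c "
from cell import r
s=r.sense();print(s['contact_force'],s['moment'])"
```

```text
t: 6.05
tcp_pos: [0.4915, -0.0062, 0.0841]
tool_rot: [-0.0, 0.887, 0.463, -0.001]
contact_force: [-4.9, -0.5, 5.2]
width: 0.126
[-4.85558932 -0.45837759  5.22921291] [-0.03215654  1.03998373  0.06228132]
t: 6.45
tcp_pos: [0.4933, -0.0063, 0.084]
tool_rot: [0.0, 0.886, 0.463, -0.001]
contact_force: [-6.1, -2.9, 3.0]
width: 0.128
[-6.12400815 -2.86196712  2.96800675] [-0.45523092  1.26590318 -0.00128629]
```

```bash
python3 -m jog '0 0.03 -0.03 0 0; 0 0.03 -0.03 0 0; 0 0.03 -0.03 0 0; 0 0 0 0 0; 0 0 0 0 0'; python3 -m jog '0 0.03 -0.03 0 0; 0 0.03 -0.03 0 0; 0 0 0 0 0; 0 0 0 0 0'
python3 - <<'E'
from cell import r, imaging
from h import *
from meas import measure
s=r.sense(); print(s["tcp_pos"],s["tool_rot"],s["contact_force"],s["moment"],s["width"])
for n in ("wrist",):
    c=imaging.camera(n); cv2.imwrite(f"pics/f_{n}.png",c["pixels"]); np.savez(f"f_{n}.npz",**c)
    if n=="wrist": measure(c,.072,(0,300,100,500))
cv2.imwrite("pics/f_crop.png",cv2.resize(c["pixels"][10:300,80:480],None,fx=2,fy=2,interpolation=cv2.INTER_CUBIC))
E
```

```text
t: 6.95
tcp_pos: [0.4931, -0.0047, 0.0841]
tool_rot: [0.002, 0.886, 0.463, -0.002]
contact_force: [-5.4, -8.0, 2.1]
width: 0.126
t: 7.35
tcp_pos: [0.4928, -0.0026, 0.0842]
tool_rot: [0.002, 0.886, 0.463, -0.002]
contact_force: [-5.1, -7.5, 3.0]
width: 0.123
[ 0.49275218 -0.00262308  0.08415187] [ 0.00172979  0.88637206  0.4629678  -0.00154753] [-5.13277136 -7.5177248   2.95454214] [-1.56733035  1.10386453  0.02266638] 0.1226817804876363
red 204 [0.5318 0.0042] 0.1768
yel 232 [0.4984 0.0053] 0.9607
```

View pics/f_crop.png

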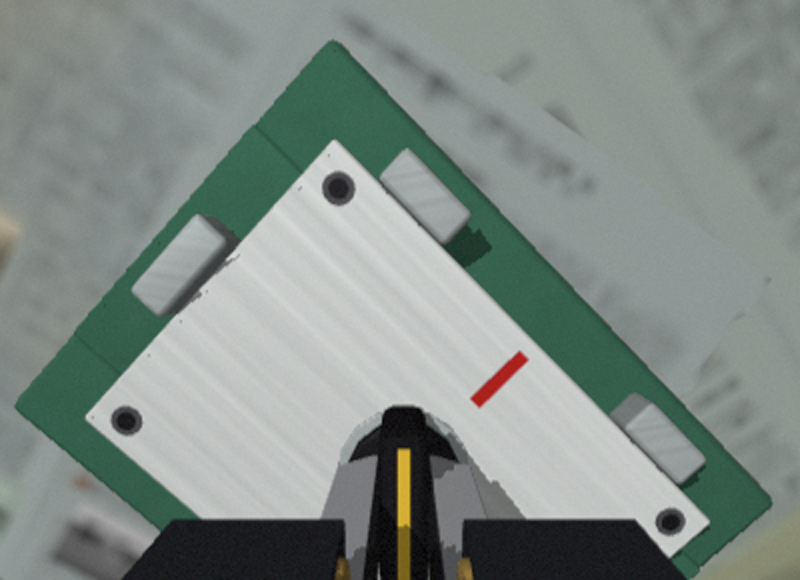

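```bash
python3 -m jog '0 0.03 -0.03 0 0; 0 0 0 0 0; 0 0 0 0 0'; python3 -m jog '0 0.03 -0.03 0 0; 0 0 0 0 0; 0 0 0 0 0'; python3 -m jog '0 0.03 -0.03 0 0; 0 0 0 0 0; 0 0 0 0 0'
python3 - <<'E'
from cell import r, imaging
from h import *
from meas import measure
s=r.sense(); print(s["tcp_pos"],s["tool_rot"],s["contact_force"],s["moment"],s["width"])
for n in ("wrist",):
    c=imaging.camera(n); cv2.imwrite(f"pics/g_{n}.png",c["pixels"]); np.savez(f"g_{n}.npz",**c)
    if n=="wrist": measure(c,.072,(0,300,100,500))
cv2.imwrite("pics/g_crop.png",cv2.resize(c["pixels"][50:270,110:470],None,fx=2.2,fy=2.2,interpolation=cv2.INTER_CUBIC))
E
```

```text
t: 7.7
tcp_pos: [0.4926, -0.0016, 0.0841]
tool_rot: [0.002, 0.886, 0.463, -0.002]
contact_force: [-5.4, -8.0, 3.0]
width: 0.127
t: 8.0
tcp_pos: [0.4925, -0.0013, 0.0842]
tool_rot: [0.003, 0.886, 0.463, -0.002]
contact_force: [-4.7, -10.3, 2.1]
width: 0.125
t: 8.3
tcp_pos: [0.4925, -0.0012, 0.0842]
tool_rot: [0.004, 0.886, 0.463, -0.002]
contact_force: [-4.1, -14.8, 0.8]
width: 0.123
[ 0.49253193 -0.0011854   0.0842069 ] [ 0.00354755  0.886238    0.46321199 -0.00206834] [ -4.06570174 -14.78677094   0.78619561] [-2.79304188  1.05874765  0.03545913] 0.12323029035351096
red 201 [0.5319 0.0055] 0.1868
yel 264 [0.498  0.0064] 0.961
```

View pics/g_crop.png

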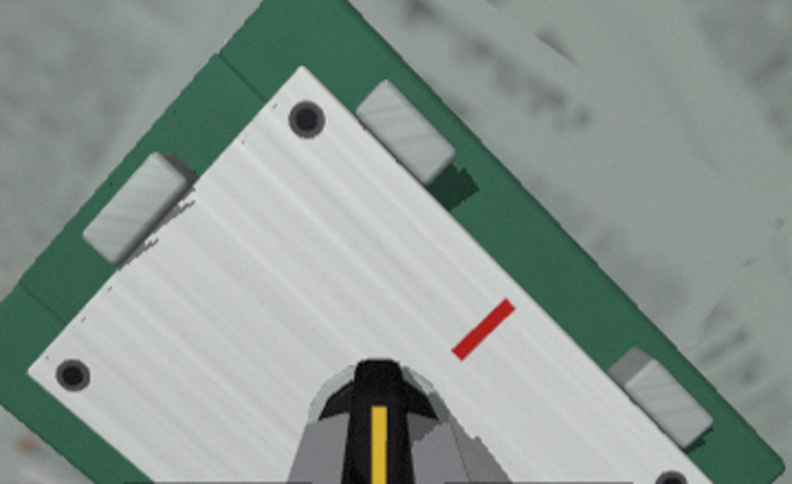

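```bash
python3 -m jog '0 0.012 0.032 0 0; 0 0.012 0.032 0 0; 0 0 0 0 0; 0 0 0 0 0'; python3 -m jog '0 0.025 0.025 0 0; 0 0 0 0 0; 0 0 0 0 0'
python3 - <<'E'
from cell import r, imaging
from h import *
from meas import measure
s=r.sense(); print(s["tcp_pos"],s["tool_rot"],s["contact_force"],s["moment"],s["width"])
c=imaging.camera("wrist"); np.savez("g2.npz",**c); cv2.imwrite("pics/g2.png",c["pixels"])
measure(c,.072,(0,300,100,500))
# line fits: housing far edge(z .06), housing left edge, cover far edge(.072), cover left edge
g=c["pixels"].astype(int); B,G,Rr=g[...,0],g[...,1],g[...,2]
gr=((G>Rr*1.25)&(G>40)&(G-Rr>15)).astype(np.uint8); cv2.imwrite("pics/g2_green.png",gr*255)
E
```

```text
t: 8.75
tcp_pos: [0.4926, -0.0012, 0.0841]
tool_rot: [0.002, 0.886, 0.463, -0.004]
contact_force: [-10.7, -13.5, 6.5]
width: 0.129
t: 9.05
tcp_pos: [0.4927, -0.0011, 0.0841]
tool_rot: [0.002, 0.886, 0.463, -0.005]
contact_force: [-14.1, -13.9, 9.7]
width: 0.126
[ 0.49268763 -0.00114955  0.08409201] [ 0.00171281  0.88612408  0.46341851 -0.00494556] [-14.11226337 -13.93585457   9.68128053] [-2.68402585  2.67381427 -0.04542234] 0.12609176046838347
red 207 [0.5319 0.0055] 0.1914
yel 219 [0.4989 0.0073] 0.9792
```

View pics/g2.png

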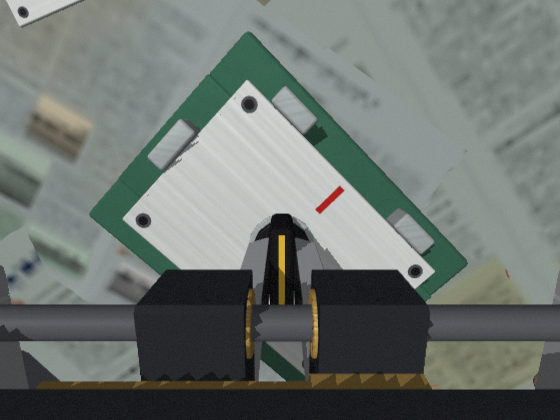

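View pics/g2_green.png

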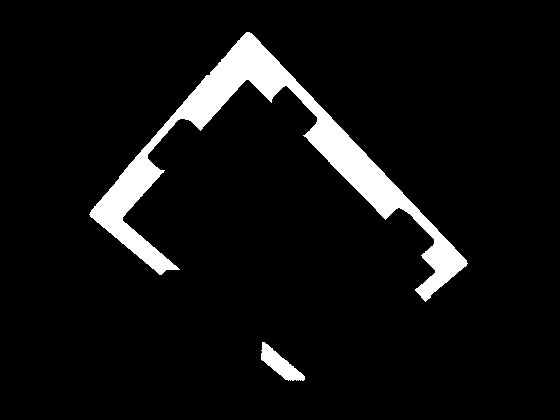

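```bash
cat > chk.py <<'E'
from h import *
def fit(c,p,z,mode):
    # p: approx pixel segment; refine by gradient perpendicular search
    g=cv2.GaussianBlur(c["pixels"],(3,3),0).astype(float)[...,2 if mode=='cov' else 1]
    if mode=='h': 
        I=c["pixels"].astype(float); g=cv2.GaussianBlur(I[...,2]-0.0*I[...,1],(3,3),0)
    a,b=np.array(p[0],float),np.array(p[1],float); n=np.array([-(b-a)[1],(b-a)[0]]);n/=np.linalg.norm(n)
    pts=[]
    for t in np.linspace(.03,.97,60):
        q=a+t*(b-a); s=np.arange(-5,5.01,.25); uv=q+s[:,None]*n
        pr=cv2.remap(g.astype(np.float32),uv[:,0].astype(np.float32)[None],uv[:,1].astype(np.float32)[None],1)[0]
        d=np.abs(np.gradient(pr)); pts.append(uv[d.argmax()])
    pts=np.array(pts); W=w(c,pts[:,0],pts[:,1],z=z)[:,:2].astype(np.float32)
    vx,vy,x,y=cv2.fitLine(W,cv2.DIST_HUBER,0,.0005,.0005).ravel()
    res=np.abs((W-[x,y])@[-vy,vx]); return np.array([x,y]),np.array([vx,vy]),np.median(res)
def report(c,segs,zc):
    for k,(p,m) in segs.items():
        x,d,rs=fit(c,p,.06 if m=='h' else zc,m); a=np.arctan2(d[1],d[0]); 
        y=(a+np.pi/4)%(np.pi/2)-np.pi/4
        print(k,x.round(4),"yaw",round(float(y),4),"res",round(float(rs)*1e3,2), "offset along normal", round(float(x@[np.cos(.183),np.sin(.183)]),4),round(float(x@[-np.sin(.183),np.cos(.183)]),4))
E
python3 - <<'E'
from chk import *
c=load("g2.npz")
report(c,{"h_far":(((250,34),(465,261)),'h'),"h_left":(((247,33),(92,213)),'h'),"c_far":(((308,137),(385,217)),'cov'),"c_left":(((243,84),(203,129)),'cov'),"c_left2":(((160,173),(126,214)),'cov')},.072)
E
```

```text
h_far [0.5639 0.0195] yaw 0.1876 res 0.12 offset along normal 0.5581 -0.0835
h_left [0.4696 0.0947] yaw 0.1878 res 0.29 offset along normal 0.479 0.0077
c_far [0.5456 0.0104] yaw 0.1868 res 0.08 offset along normal 0.5384 -0.089
c_left [0.5119 0.0828] yaw 0.1847 res 0.07 offset along normal 0.5184 -0.0118
c_left2 [0.4433 0.0699] yaw 0.188 res 0.07 offset along normal 0.4486 -0.012
```

Cover and housing yaw agree (0.187), and the rim margins are 19.7 and 19.5 mm (20 expected), so it is against the stops. Ease the preload a little and turn the wing clockwise by about 0.777 rad.

```bash
python3 -m jog '0 -0.05 0 0 0; 0 0 0 0 0; 0 0 0 0 0.5; 0 0 0 0 0.7; 0 0 0 0 0.8';  python3 -m jog '0 0 0 0 0.8; 0 0 0 0 0.8; 0 0 0 0 0.8; 0 0 0 0 0.8; 0 0 0 0 0.8'; python3 -m jog '0 0 0 0 0.8; 0 0 0 0 0.8; 0 0 0 0 0.15; 0 0 0 0 0; 0 0 0 0 0';
python3 - <<'E'
from cell import r, imaging
from chk import *
from meas import measure
s=r.sense(); print(s["tcp_pos"],s["tool_rot"],s["contact_force"],s["moment"],s["width"])
q=s["tool_rot"];print("yaw",2*np.arctan2(q[2],q[1]))
c=imaging.camera("wrist"); np.savez("i.npz",**c); cv2.imwrite("pics/i.png",c["pixels"])
measure(c,.072,(0,300,100,500))
E
```

```text
t: 9.6
tcp_pos: [0.4925, -0.0012, 0.0841]
tool_rot: [0.002, 0.929, 0.371, -0.004]
contact_force: [-12.0, -9.4, 8.7]
width: 0.127
t: 10.1
tcp_pos: [0.4924, -0.001, 0.0841]
tool_rot: [0.002, 0.984, 0.179, -0.003]
contact_force: [-11.6, -8.9, 9.1]
width: 0.122
t: 10.6
tcp_pos: [0.4924, -0.0009, 0.0841]
tool_rot: [0.002, 0.996, 0.094, -0.003]
contact_force: [-12.2, -8.3, 8.7]
width: 0.128
[ 0.49238409 -0.0009145   0.0841098 ] [ 0.00212109  0.99557442  0.09390083 -0.00311603] [-12.16173461  -8.25559427   8.67454476] [-1.81199661  2.37335256 -0.05060917] 0.12770256276105574
yaw 0.18808007734156537
red 204 [0.5316 0.005 ] 0.9709
yel few 6
```

View pics/i.png

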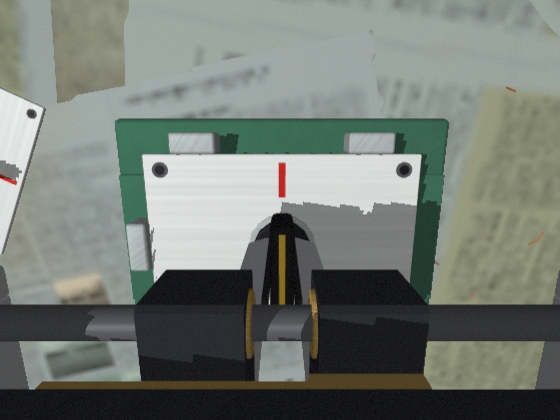

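The yellow line (282,270) and the red mark (282,180) are in line and the far edge lies along both stops. Check the edges, then press down.

```bash
python3 - <<'E'
from chk import *
c=load("i.npz")
report(c,{"h_far":(((122,120),(442,120)),'h'),"c_far":(((222,155),(340,155)),'cov'),"h_left":(((117,130),(128,260)),'h'),"c_left":(((144,170),(146,215)),'cov')},.072)
P=w(c,282.,163.,z=.072),w(c,282.,196.,z=.072);d=P[0]-P[1];print("red",np.arctan2(d[1],d[0]))
E
python3 -m jog '0 -0.03 0 0.04 0; 0 0 0 0.06 0; 0 0 0 0.06 0; 0 0 0 0.06 0; 0 0 0 0 0' 45; python3 -m jog '0 0 0 0.06 0; 0 0 0 0.06 0; 0 0 0 0 0; 0 0 0 0 0'
python3 -c "
from cell import r
s=r.sense();print(s['contact_force'],s['moment'])"
```

```text
h_far [ 0.5702 -0.0117] yaw 0.1875 res 0.0 offset along normal 0.5585 -0.1153
c_far [0.5465 0.0086] yaw 0.187 res 0.0 offset along normal 0.5389 -0.091
h_left [0.5039 0.1005] yaw 0.1835 res 0.41 offset along normal 0.5138 0.0071
c_left [0.51   0.0819] yaw 0.1816 res 0.11 offset along normal 0.5164 -0.0123
red 0.1877234583740468
t: 11.15
tcp_pos: [0.4924, -0.001, 0.0798]
tool_rot: [0.002, 0.996, 0.094, -0.003]
contact_force: [-14.1, -7.7, 14.7]
width: 0.127
t: 11.55
tcp_pos: [0.4924, -0.001, 0.0769]
tool_rot: [0.002, 0.996, 0.094, -0.003]
contact_force: [-14.7, -7.5, 16.1]
width: 0.126
[-14.65191869  -7.4893527   16.09329396] [-1.45221541  2.87464197 -0.00938891]
```

```bash
python3 -m jog '0 0 0 0.06 0; 0 0 0 0 0; 0 0 0 0 0'; python3 -m jog '0 0 0 0.06 0; 0 0 0 0 0; 0 0 0 0 0';python3 -m jog '0 0 0 0.06 0; 0 0 0 0 0; 0 0 0 0 0'
python3 - <<'E'
from cell import r, imaging
from chk import *
s=r.sense(); print(s["tcp_pos"],s["tool_rot"],s["contact_force"],s["moment"],s["width"])
c=imaging.camera("wrist"); np.savez("j.npz",**c); cv2.imwrite("pics/j.png",c["pixels"])
E
```

```text
t: 11.85
tcp_pos: [0.4924, -0.001, 0.0761]
tool_rot: [0.002, 0.996, 0.094, -0.003]
contact_force: [-16.8, -8.6, 22.2]
width: 0.124
t: 12.15
tcp_pos: [0.4925, -0.001, 0.076]
tool_rot: [0.002, 0.996, 0.094, -0.003]
contact_force: [-22.1, -6.7, 31.9]
width: 0.126
t: 12.45
tcp_pos: [0.4926, -0.001, 0.0759]
tool_rot: [0.002, 0.996, 0.094, -0.004]
contact_force: [-26.8, -6.6, 43.2]
width: 0.122
[ 0.49258673 -0.00097131  0.07594327] [ 0.00192285  0.99554271  0.0942227  -0.00361898] [-26.82367479  -6.56584898  43.16428306] [-1.03870746  5.26952426 -0.11105099] 0.12240173696401395
```

View pics/j.png

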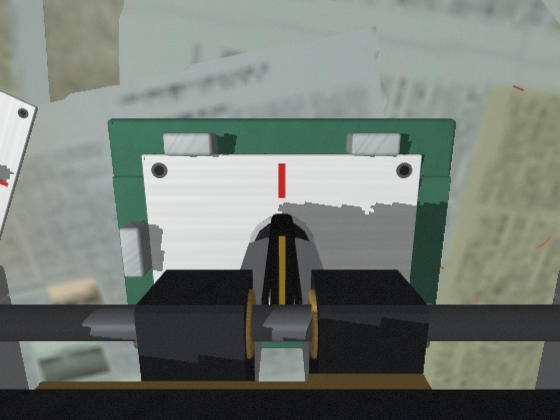

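It bottomed out after 8.1 mm (force rising, no movement). Verify the height and tilt with averaged depth, and ease the load.

```bash
python3 -m jog '0 -0.06 0 -0.05 0; 0 0 0 0 0; 0 0 0 0 0'
python3 - <<'E'
from cell import r, imaging
from chk import *
s=r.sense(); print(s["tcp_pos"],s["tool_rot"],s["contact_force"],s["moment"])
c=imaging.camera("wrist"); np.savez("k.npz",**c)
t=imaging.camera("top"); np.savez("k_top.npz",**t)
ci=load("i.npz")
yaw=.187;Rm=np.array([[np.cos(yaw),np.sin(yaw)],[-np.sin(yaw),np.cos(yaw)]])
for n,cc in(("before",ci),("now",c)):
    P=cloud(cc); im=cc["pixels"].astype(int); 
    L=(P[...,:2]-[.4925,-.001])@Rm.T; z=P[...,2]; ok=(cc["z_map"]>.05)
    cov=ok&(L[...,0]>15e-3)&(L[...,0]<50e-3)&(abs(L[...,1])<72e-3)&(z>.04)&(z<.085)&(im.min(2)>90)
    rim=ok&(L[...,1]<-84e-3)&(L[...,1]>-97e-3)&(L[...,0]>0e-3)&(L[...,0]<70e-3)&(z>.04)&(z<.085)
    rim|=ok&(L[...,0]>57e-3)&(L[...,0]<72e-3)&(abs(L[...,1])<33e-3)&(z>.04)&(z<.085)
    A=np.c_[L[cov],np.ones(cov.sum())]; k=np.linalg.lstsq(A,z[cov],rcond=None)[0]
    A2=np.c_[L[rim],np.ones(rim.sum())]; k2=np.linalg.lstsq(A2,z[rim],rcond=None)[0]
    print(n,cov.sum(),rim.sum(),"med",np.median(z[cov]),np.median(z[rim]),"diff mm",1e3*(z[cov].mean()-z[rim].mean()),"slopes cov",k.round(4),"rim",k2.round(4))
report(c,{"h_far":(((112,120),(450,120)),'h'),"c_far":(((222,155),(340,155)),'cov'),"h_left":(((110,130),(118,230)),'h'),"c_left":(((143,170),(143,240)),'cov')},.064)
E
```

```text
t: 12.8
tcp_pos: [0.4924, -0.001, 0.076]
tool_rot: [0.002, 0.996, 0.094, -0.001]
contact_force: [-17.3, -5.6, 28.2]
width: 0.125
[ 0.49240259 -0.00102176  0.07603675] [ 0.00188296  0.99558034  0.09388741 -0.00117995] [-17.31897545  -5.61420778  28.23800169] [-0.93146889  3.42207416  0.04788727]
before 14072 5046 med 0.07151118537286641 0.059744943923164 diff mm 11.77674908012178 slopes cov [-0.0064 -0.0039  0.0717] rim [-0.0011 -0.0007  0.0598]
now 14136 5632 med 0.06372539347943808 0.059761664511785995 diff mm 3.9843592910403998 slopes cov [-0.0021 -0.001   0.0638] rim [-0.0003 -0.0012  0.0597]
h_far [ 0.5684 -0.0008] yaw 0.1875 res 0.0 offset along normal 0.5588 -0.1042
c_far [0.547 0.006] yaw 0.187 res 0.0 offset along normal 0.5389 -0.0937
h_left [0.5129 0.1024] yaw 0.1653 res 0.17 offset along normal 0.5229 0.0074
c_left [0.5065 0.0814] yaw 0.18 res 0.19 offset along normal 0.5128 -0.0122
```

The cover top is 3.98 mm above the rim, which is the plate thickness, so it is flat. It is level within 0.003 rad, the margins at the stops are 19.9 and 19.6 mm, and it is held with 28 N. Settle briefly, then hand in.

```bash
python3 -m jog '0 0 0 0 0; 0 0 0 0 0; 0 0 0 0 0; 0 0 0 0 0; 0 0 0 0 0'; python3 -c "
from cell import r,finish_job
print(finish_job())"
```

```text
t: 13.4
tcp_pos: [0.4924, -0.001, 0.076]
tool_rot: [0.002, 0.996, 0.094, -0.001]
contact_force: [-17.5, -5.2, 28.8]
width: 0.127
the job is handed in; nothing more can be done
None
```

I gripped the fastener's wing and slid the cover against the far and left stops. I then turned the wing about 0.78 rad clockwise to the red marks, pressed the cover onto the rim, and handed in at 13.4 s while still pressing. No verdict was reported.

| Last check | Measured | Expected or limit |
|---|---|---|
| Cover top above the rim | 3.98 mm | 4 mm plate thickness |
| Cover tilt | about 0.003 rad | below 0.025 rad |
| Margin from the rim's edge, far side | 19.9 mm | 20 mm |
| Margin from the rim's edge, left side | 19.6 mm | 20 mm |
| Cover yaw against the housing (far edges) | 0.187 against 0.1875 rad | within 0.04 rad |
| Wing (tool yaw) against the red mark | 0.188 against 0.188 rad | within 0.12 rad |
| Downward hold | about 29 N | above 3 N |

- **Disagreeing check:** The last line fit on the housing's left edge read 0.165 rad. That edge was short and partly hidden, so I trusted the far edges and the earlier fits.
- **Sideways push:** About 18 N towards the stops remained at the end.
- **Not checked:** I kept the arm clear of the oil stone, dish and hammer but took no final picture of them.

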